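Press a pin home with bench locking pliers

ROBOT

A 7-joint arm with a two-finger parallel gripper is mounted at the origin on the work surface. World frame = base frame: x ahead of the robot, y to its left, z up, the work surface at z = 0. Lengths are in mm, angles in rad, forces in N, time in s.
With the tool pointing down it reaches from about 400 to 850 mm from the base axis. Payload 4.5 kg.
Tool frame: the origin (TCP) lies at the very end of the fingers, on their centre line; the grasp point (between the pads) lies 19 mm behind it; z points along the fingers, y is the line along which they close (so a half turn about z gives the same grasp; the last joint's range is limited). The gripper opens to 85 mm and grips with 20 to 120 N. Pads are 22 mm wide; open, the fingers measure 114 mm over their backs; the gripper's body (76 mm by 85 mm) begins 54 mm behind the grasp point. The pads swing forward as they close: fully open they stand 13 mm farther back than shut.
Start: joints at [-1.224, 0.689, -0.195, 1.565, 0.157, 0.902, -0.215], TCP at [192.308, 594.703, 231.317] pointing down, gripper open.
Joint ranges: [-3.01, 3.01], [-0.46, 2.08], [-1.47, 1.51], [0.13, 2.56], [-1, 4.14], [0.04, 2.09], [-2.66, 2.66]. Speed limits (rad/s): [2.57, 2.57, 3.14, 3.14, 3.14, 3.14, 3.14].

INTERFACE

Orientations are given as a unit quaternion [x, y, z, w].
In Python, from station import robot gives the robot as it stands. The module is installed in compiled form; this text tells all that it offers.
- The arm moves only by the tool drive_tool, never from a script. Its argument "plan" is a list of rows, each an object of numbers: "dx", "dy", "dz": the shift along the world's x, y, z in cm; "ax", "ay", "az": the turn, a rotation vector about the world's x, y, z in degrees; "grip": the opening in per cent of the stroke, from 0 (shut) to 100 (fully open). In form: [{"dx": .., "dy": .., "dz": .., "ax": .., "ay": .., "az": .., "grip": ..}, ...]. A call has 1 to 8 rows; each row is the pose to reach, as a shift and turn from the pose commanded when the call began; what a row does not reach only later rows make up. A row lasts 1/12 s, in which the tool goes at most 41.7 mm and 7.16 degrees, less where a joint would pass 70% of its speed; a pose out of reach is approached as far as the arm can. A call with a gripper value outside its range is refused whole. The fingers move at their own pace and stop on an object; "squeeze" is the grip in N (left out, the last holds). Time passes only in rows, so rows that repeat a pose let the fingers close. It gives the time, the measured TCP pose, the force, the opening and the grip force at its end, in the units of the state.
- robot.observe(): the state, without advancing time (a new reading comes with each control period).
- robot.capture(name): name is "side" or "top" or "wrist"; returns (picture, depth): 400x640x3 uint8, red, green, blue; 400x640 float32, mm along the optical axis (not along the pixel's ray), 0 where there is no reading.
- robot.camera_model(name): a dict with "fx", "fy", "cx", "cy" (pixels), "D" ([k1, k2, p1, p2, k3] as OpenCV has them; the pictures are not rectified), "rvec" (rotation vector, rad) and "tvec" (3), from world to camera coordinates, as OpenCV has them. Camera axes: x right, y down, z forward; pixel columns grow to the right and rows downward; lengths in mm; the calibration is good to about 2 mm. A picture is of the moment at which its call begins: read the wrist's pose just before it. camera_model takes no time and is no camera call; for the wrist camera it gives the pose at the moment of the call.
- robot.finish_job(): hands the job in; it is judged then, once.
The state is a dict: "time_s": time; "joint_positions": joint angles; "dq": joint speeds; "tau": joint torques, N m; "tool_pos": TCP position; "eef_rot": TCP orientation; "ft_force": force on the tool from outside, world axes, zero at the start; "wrist_torque": the same for the moment, N m; "opening": opening from 0.0 (shut) to 1.0 (fully open); "finger_force": force on a finger pad.
Only numpy, scipy, OpenCV 4.12 (cv2) and the standard library are available. Lean on these libraries where they do the work, as an engineer would, in place of code of your own. Each camera call takes 0.05 s, during which the arm holds its last target. There are 200 camera calls.

TASK

Push the wooden block in the jig's cradle all the way back against the end stop between the jaws of the locking pliers. Squeeze the two handles together until the pliers snap over centre and stay locked, so that the jaw presses the brass pin into the block, then open them again by pulling the release lever outwards. Do it gently, do not push the pin with the gripper, leave the block seated, and do not disturb the other things.

Things in the scene. Friction and masses are not known exactly. Their poses are not given: they have to be found in the camera images.
- clamp: Fixed jig: plywood board 370 x 200 x 18 mm with a wooden cradle and steel locking pliers lying level on a post. Origin: underside of the board, under the pliers' pivot. x points from the handles to the jaws, y from the fixed to the moving handle, z up. Handles and jaws are centred 63 mm above the table, 16 mm tall; only the board (top 18 mm up) is under the handles. Nothing on it is above 82 mm.
- stop (a point): Centre of the rigid steel end stop's face, which looks to +x; clamp frame (40, 0, 63) mm, same axes. From it the cradle runs along +x to x = 152 mm: a channel, floor 45 mm above the table, with 7 mm high wooden lips and the fixed jaw as guides, 1 to 2 mm play each side of the block.
- fixed_grip (a point): Good squeezing place on the fixed handle, at the middle of its bar: clamp frame (-100, -16, 63) mm. The bar is straight along clamp x, 10 mm wide, and ends at x -125 mm (a 22 mm screw end follows). Rigid: keep the squeeze centred so that the gripper does not shove the jig (under 60 N on pliers and jig in all, both fingers added up).
- handle_grip (a point): The matching place on the moving handle (middle of its bar, 10 mm wide, rubber sleeve), 100 mm from its pivot, which lies at clamp (0, 16, 63) mm. The handles are 65 mm wide over their outsides here when open and 42 mm when locked.
- handle (a joint): Angle of the moving handle, rad: 0 sprung open, dead centre 0.185, stop at 0.235 = locked (parallel to the fixed handle). Closing swings its end to clamp -y and closes the jaw on the pin. A spring and the pin oppose it, some 10 to 16 N at handle_grip up to dead centre; past dead centre it snaps on and stays locked, short of that it springs open. Push it with under 30 N.
- lever_tab (a point): Middle of the upright end tab of the release lever (tab 30 mm along clamp x, 10 mm wide, 26 mm tall, 53 to 79 mm above the table). It sticks out beyond the handle ends, between them: clamp frame (-158, 6, 66) mm at rest, 33 mm clear of the bars' ends. Pull it to clamp -y (past the fixed handle's side) to release.
- lever (a joint): Angle of the release lever, rad: 0 at rest, grows as the tab is pulled to clamp -y (78 mm lever arm, pivot at clamp (-80, -6) mm), hard stop at 0.245. It idles for about 0.06, then takes 5 to 8 N at the tab to lift the locked handle back over centre, which has happened by about 0.2 (15 mm of pull); stop pulling when the handle springs open. A spring returns it when let go. Pull with under 20 N.
- block: Loose wooden block 40 (x) x 30 (y) x 36 mm tall in the cradle, 50 to 105 g, 26 to 48 mm away from the stop at the start. Origin: centre of its underside; axes as clamp to within a degree or so. A brass pin stands out of its +y side.
- block_back (a point): Centre of the block's back face (towards the stop); must come to the stop.
- block_front (a point): Centre of the block's outer face (away from the stop, clamp +x side), 18 mm above the cradle floor: the place to push, towards clamp -x, with under 35 N. It slides with under 1 N and meets the stop hard.
- pin (a joint): How far the brass pin is pressed in, m: 0 stands 10 mm proud, 0.010 flush. Starts at 0 to 0.002. It sticks with about 16 N and stays where it is pressed.
- pin_head (a point): Centre of the pin's outer end (10 mm diameter, 18 mm above the cradle floor, points to clamp +y). With the block at the stop it is in front of the moving jaw's pad.
- spare_block: Bystander: a like wooden block without a pin, 40 x 30 x 36 mm, standing on the jig's board beside the cradle on the fixed jaw's side. Origin: centre of underside.
- washer: Bystander: steel washer, 32 mm across, 5 mm thick, lying on the board on the moving jaw's side.
- timer: Bystander: round white kitchen timer, 72 mm across, 39 mm tall, on the table.
- brush: Bystander: paint brush, 180 mm, on the table.
- gourd_pot: Bystander: dark gourd-shaped pot, 100 mm across, 95 mm tall.
- tumbler: Bystander: green glass tumbler, 72 mm across, 100 mm tall.
- paint_plate: Bystander: black plate, 180 mm across, 20 mm tall.
- glue_jar: Bystander: closed jar, 68 mm across, 100 mm tall.
There are look-alikes about, which are no part of the job. What is shaped like the block but green is not meant.

How it is judged:
By the outcome, as a careful person would: the job done as asked, in the order asked, and still so for the second after the job is handed in, with the robot touching nothing.
It also fails if it takes over 72 s, if anything falls off the work surface, if the arm or the gripper's body presses on something with over 40 N, if the wrist force passes 120 N, or if a joint passes its speed limit or range.

## Working session

There is one attempt and no reset: what is moved stays moved. The work goes in short steps, Python scripts to look and compute and a tool call to move; the robot and the scene stay as the last step left them, time stands still between calls to the robot, and variables do not carry over. Pictures are saved under pics/ and viewed, at most 10 in all, crops included, and the job is handed in when it is done.

Besides the shell and the picture viewer there is one more tool, called after "Call:" as a command line: name --argument value ..., lists and objects as JSON in quotes. drive_tool: Moves the arm, as the interface text tells. Its arguments: {"type":"object","properties":{"plan":{"type":"array"},"squeeze":{"type":"number"}},"required":["plan"]}

```bash
mkdir -p pics
cat > h.py <<'E'
import numpy as np, cv2, pickle
from station import robot
def cap(n,save=None):
    m=robot.camera_model(n); p,d=robot.capture(n)
    pickle.dump((m,p,d),open(f'{save or n}.pkl','wb'))
    if save: cv2.imwrite(f'pics/{save}.png',p[:,:,::-1])
    return m,p,d
def world(m,u,v,d=None,z=None):
    K=np.array([[m['fx'],0,m['cx']],[0,m['fy'],m['cy']],[0,0,1.]])
    uv=np.array([[u,v]],float).reshape(-1,1,2)
    r=cv2.undistortPoints(uv,K,np.array(m['D']))[0,0]; r=np.array([r[0],r[1],1.])
    R,_=cv2.Rodrigues(np.array(m['rvec'],float)); t=np.array(m['tvec'],float).ravel()
    c=-R.T@t; w=R.T@r
    s=d if d is not None else (z-c[2])/w[2]
    return c+s*w
def cloud(m,d):
    K=np.array([[m['fx'],0,m['cx']],[0,m['fy'],m['cy']],[0,0,1.]])
    h,w=d.shape; g=np.stack(np.meshgrid(np.arange(w),np.arange(h)),-1).reshape(-1,1,2).astype(float)
    r=cv2.undistortPoints(g,K,np.array(m['D'])).reshape(h,w,2)
    R,_=cv2.Rodrigues(np.array(m['rvec'],float)); t=np.array(m['tvec'],float).ravel()
    P=np.dstack([r,np.ones((h,w))])*d[...,None]
    P=(P-t)@R; P[d==0]=np.nan
    return P
E
python3 - <<'E'
from h import *
for n in ('top','side'): 
    m,p,d=cap(n,n+'0'); print(n,world(m,320,200,d[200,320]),m['fx'])
s=robot.observe(); print(s)
E
```

```text
top [571.93848349  25.12014095  79.26663369] 432.875950407171
side [600.90377635  -3.08599987  67.60835456] 363.77677686890706
{'time_s': 0.1, 'joint_positions': array([-1.22422179,  0.68989219, -0.19451175,  1.56627591,  0.15727376,
        0.90251263, -0.21507946]), 'dq': array([ 0.00067712, -0.00130911,  0.00016354, -0.00144896, -0.00022621,
       -0.00181217, -0.00034393]), 'tau': array([-3.16325779e-03, -5.40587926e+01, -1.27133701e+00, -1.58984756e+01,
        9.39310296e-03,  4.28767438e-03, -5.40385912e-06]), 'tool_pos': array([192.16836509, 594.08647191, 230.55941765]), 'eef_rot': array([ 1.55711727e-01,  9.87802174e-01, -8.46779071e-04, -7.61048016e-05]), 'ft_force': array([-0.55055493,  0.07582203, -0.02924487]), 'wrist_torque': array([-0.02415035,  0.03521104, -0.03584491]), 'finger_force': 0.0, 'opening': 1.000304361651129}
```

View pics/top0.png

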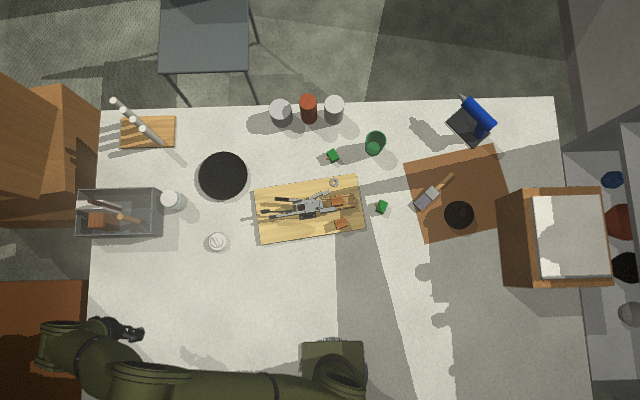

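View pics/side0.png

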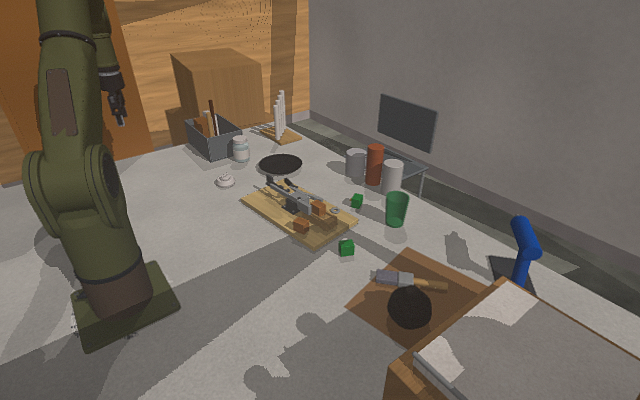

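The top view shows the jig with board corners at about (251,188), (357,174), (367,226) and (260,244). The handles are on the left and the cradle with the brown block is at about (338,201). The spare block at (342,224), without a pin, is on the fixed side and the washer is at (335,182). The green cubes at (333,155) and (381,206) are look-alikes. Next I'll fit the board and take an enlarged crop.

Run:
```python
from h import *
m,p,d=pickle.load(open('top0.pkl','rb'))
P=cloud(m,d)
sub=P[160:260,235:385]; z=sub[...,2]
mask=((z>10)&(z<100)).astype(np.uint8)
n,l,st,c=cv2.connectedComponentsWithStats(mask); k=1+np.argmax(st[1:,4])
pts=sub[l==k][:,:2].astype(np.float32)
# robust: board level only
b=sub[(l==k)&(z>12)&(z<25)]; print('board z',np.median(b[:,2]))
hsv=cv2.cvtColor(p,cv2.COLOR_RGB2HSV)
r=cv2.minAreaRect(b[:,:2].astype(np.float32)); print(r); print(cv2.boxPoints(r))
for a in (0,): 
  for uv in [(251,188),(357,174),(367,226),(260,244)]: print(uv,world(m,*uv,z=18))
cr=cv2.resize(p[165:255,240:380],None,fx=5.7,fy=5.7,interpolation=cv2.INTER_CUBIC)
cv2.imwrite('pics/crop1.png',cr[:,:,::-1])
```

```text
board z 17.360572129607064
((554.7439575195312, 67.68450927734375), (200.894775390625, 370.0760498046875), 7.557406902313232)
[[ 430.83298   237.90443 ]
 [ 479.50522  -128.95699 ]
 [ 678.6549   -102.535416]
 [ 629.98267   264.326   ]]
(251, 188) [632.52731764 270.05142998  18.        ]
(357, 174) [ 672.32162046 -109.0319291    18.        ]
(367, 226) [ 485.65287365 -135.86206437   18.        ]
(260, 244) [432.97229464 238.30639501  18.        ]
```

View pics/crop1.png

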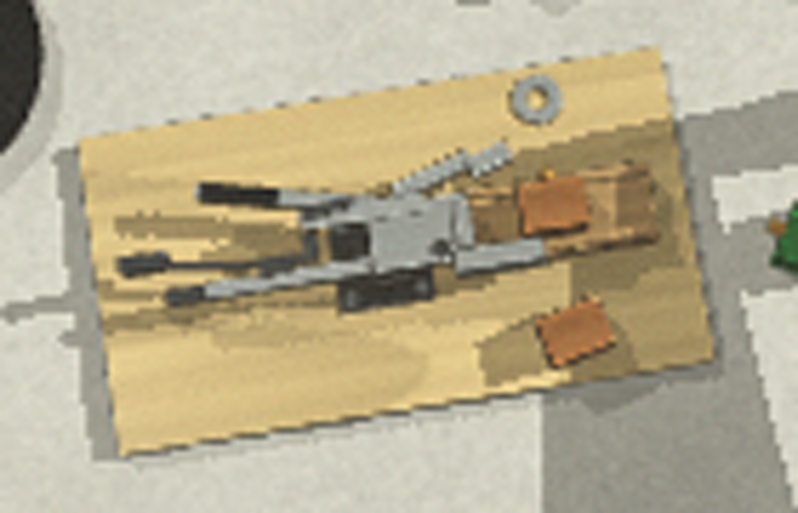

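The crop shows the block in the cradle at (553,203) with its brass pin at (525,180). The fixed handle ends at (185,295), the moving handle at (235,193) and the lever tab at (143,264). The loose brown block at (575,332) is outside the cradle and has no pin, so it is the spare. The target block fits the description. Next I'll get the origin along the board from the depth data.

```bash
cat >> h.py <<'E'
th=np.deg2rad(7.557)
EX=np.array([np.sin(th),-np.cos(th)]); EY=np.array([np.cos(th),np.sin(th)])
BC=np.array([554.74,67.68])  # board centre
def toclamp(P,O=BC): q=P[...,:2]-O; return np.stack([q@EX,q@EY,P[...,2]],-1)
def toworld(x,y,O=BC): return O+x*EX+y*EY
E
python3 - <<'E'
from h import *
for n in ('top0','side0'):
    m,p,d=pickle.load(open(n+'.pkl','rb'))
    C=toclamp(cloud(m,d)).reshape(-1,3); col=p.reshape(-1,3)
    k=(abs(C[:,0])<190)&(abs(C[:,1])<105)&(C[:,2]>35)&(C[:,2]<95); C=C[k]
    # coarse map top height
    im=np.zeros((201,391,3),np.uint8)
    xi=np.round(C[:,0]+195).astype(int); yi=np.round(100-C[:,1]).astype(int); ok=(yi>=0)&(yi<201)
    for x,y,z in zip(xi[ok],yi[ok],C[ok,2]):
        cv2.circle(im,(x,y),1,tuple(int(v) for v in cv2.applyColorMap(np.uint8([[np.clip((z-35)*5,0,255)]]),cv2.COLORMAP_JET)[0,0]),-1)
    cv2.imwrite(f'pics/map_{n}.png',im)
    for nm,s in (('tab',(C[:,0]<-130)&(C[:,2]>60)),('barF',(C[:,0]<-60)&(C[:,0]>-120)&(abs(C[:,1]+16)<12)&(C[:,2]>62)),('cradle',(C[:,0]>100)&(C[:,2]<60)),('block',(C[:,2]>76)&(C[:,0]>50))):
        if s.sum()>3: print(n,nm,s.sum(),np.percentile(C[s],[1,50,99],axis=0).round(1).tolist())
a=cv2.imread('pics/map_top0.png');b=cv2.imread('pics/map_side0.png')
cv2.imwrite('pics/maps.png',cv2.resize(np.vstack([a[40:160],b[40:160]]),None,fx=2,fy=2,interpolation=0))
E
```

```text
top0 tab 41 [[-161.8, -19.9, 62.4], [-142.6, 3.9, 76.4], [-131.0, 10.9, 86.2]]
top0 barF 71 [[-118.3, -21.5, 63.0], [-84.1, -14.7, 70.4], [-61.9, -4.3, 80.7]]
top0 cradle 247 [[101.2, -85.6, 36.7], [132.1, -11.7, 47.3], [161.3, 23.7, 57.7]]
top0 block 123 [[52.5, -29.2, 76.0], [93.4, -4.1, 79.3], [119.0, 15.7, 86.5]]
side0 tab 50 [[-163.4, -21.5, 60.2], [-145.1, 3.1, 69.7], [-130.0, 11.5, 80.6]]
side0 barF 60 [[-118.4, -21.8, 62.8], [-81.4, -16.8, 70.2], [-60.6, -4.9, 76.9]]
side0 cradle 358 [[101.1, -86.0, 35.6], [123.7, -17.5, 46.9], [161.7, 22.5, 58.8]]
side0 block 126 [[50.4, -28.8, 76.2], [92.8, -6.8, 80.3], [118.9, 17.3, 83.8]]
```

View pics/maps.png

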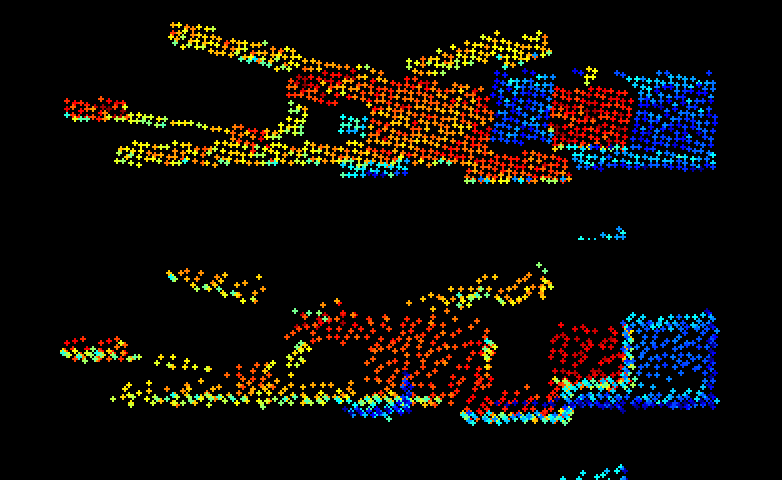

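Everything agrees along the board: cradle end, stop and tab all give an origin 10 mm from the board centre towards the jaws, and the y offsets match. That puts the clamp origin at about world (556.0, 57.8) with clamp y at 7.56°. The block spans clamp x 71 to 111, a gap of 31 mm. Now I'll move above the cradle mouth with the fingers shut.

Call:
drive_tool --plan '[{"dx": 38.2, "dy": -67.2, "dz": -2, "az": -64.5, "grip": 0}, {"dx": 38.2, "dy": -67.2, "dz": -2, "az": -64.5, "grip": 0}, {"dx": 38.2, "dy": -67.2, "dz": -2, "az": -64.5, "grip": 0}, {"dx": 38.2, "dy": -67.2, "dz": -2, "az": -64.5, "grip": 0}, {"dx": 38.2, "dy": -67.2, "dz": -2, "az": -64.5, "grip": 0}, {"dx": 38.2, "dy": -67.2, "dz": -2, "az": -64.5, "grip": 0}, {"dx": 38.2, "dy": -67.2, "dz": -2, "az": -64.5, "grip": 0}, {"dx": 38.2, "dy": -67.2, "dz": -2, "az": -64.5, "grip": 0}]' --squeeze 20

```text
$.plan[0]: bad value
```

Call:
drive_tool --plan '[{"dx": 2.0, "dy": -3.5, "dz": 0.0, "ax": 0.0, "ay": 0.0, "az": -3.4, "grip": 0}, {"dx": 4.0, "dy": -7.0, "dz": 0.0, "ax": 0.0, "ay": 0.0, "az": -6.8, "grip": 0}, {"dx": 6.0, "dy": -10.5, "dz": 0.0, "ax": 0.0, "ay": 0.0, "az": -10.2, "grip": 0}, {"dx": 8.0, "dy": -14.0, "dz": 0.0, "ax": 0.0, "ay": 0.0, "az": -13.6, "grip": 0}, {"dx": 10.0, "dy": -17.5, "dz": 0.0, "ax": 0.0, "ay": 0.0, "az": -17.0, "grip": 0}, {"dx": 12.0, "dy": -21.0, "dz": 0.0, "ax": 0.0, "ay": 0.0, "az": -20.4, "grip": 0}, {"dx": 14.0, "dy": -24.5, "dz": 0.0, "ax": 0.0, "ay": 0.0, "az": -23.8, "grip": 0}, {"dx": 16.0, "dy": -28.0, "dz": 0.0, "ax": 0.0, "ay": 0.0, "az": -27.2, "grip": 0}]' --squeeze 20

```text
time_s: 0.77
tool_pos: [352.8, 312.8, 231.2]
eef_rot: [0.385, 0.923, -0.0, -0.0]
ft_force: [0.9, -0.5, 1.0]
opening: 0.0
finger_force: 0.0
```

Call:
drive_tool --plan '[{"dx": 15.0, "dy": -27.0, "dz": 0.0, "az": -27.0, "grip": 0}, {"dx": 15.0, "dy": -27.0, "dz": 0.0, "az": -27.0, "grip": 0}, {"dx": 15.0, "dy": -27.0, "dz": 0.0, "az": -27.0, "grip": 0}, {"dx": 15.0, "dy": -27.0, "dz": 0.0, "az": -27.0, "grip": 0}, {"dx": 15.0, "dy": -27.0, "dz": 0.0, "az": -27.0, "grip": 0}, {"dx": 15.0, "dy": -27.0, "dz": 0.0, "az": -27.0, "grip": 0}, {"dx": 15.0, "dy": -27.0, "dz": 0.0, "az": -27.0, "grip": 0}, {"dx": 15.0, "dy": -27.0, "dz": 0.0, "az": -27.0, "grip": 0}]'

```text
$.plan[0]: bad value
```

Call:
drive_tool --plan '[{"dx": 7.1, "dy": -12.1, "dz": 0.0, "az": -10.3, "grip": 0}, {"dx": 7.1, "dy": -12.1, "dz": 0.0, "az": -10.3, "grip": 0}, {"dx": 7.1, "dy": -12.1, "dz": -2.0, "az": -10.3, "grip": 0}, {"dx": 7.1, "dy": -12.1, "dz": -4.0, "az": -10.3, "grip": 0}, {"dx": 7.1, "dy": -12.1, "dz": -6.0, "az": -10.3, "grip": 0}, {"dx": 7.1, "dy": -12.1, "dz": -8.0, "az": -10.3, "grip": 0}, {"dx": 7.1, "dy": -12.1, "dz": -8.0, "az": -10.3, "grip": 0}]'

```text
$.plan[0]: bad value
```

```bash
sed -i 's/^BC=.*/&\nO=BC+10*EX/' h.py
python3 - <<'E'
from h import *
s=robot.observe(); print(s['tool_pos'],s['eef_rot'],s['joint_positions'].round(2),toclamp(s['tool_pos'],O))
m,p,d=cap('wrist','w1')
C=toclamp(cloud(m,d),O)
cv2.imwrite('pics/w1.png',p[:,:,::-1])
np.save('w1C.npy',C)
E
```

```text
[352.75534802 312.77795031 231.21770332] [ 3.84856014e-01  9.22976610e-01 -1.56722762e-04 -2.82659054e-05] [-0.76  0.49 -0.1   2.02  0.08  0.64 -0.13] [-279.53265386 -167.99688505  231.21770332]
```

View pics/w1.png

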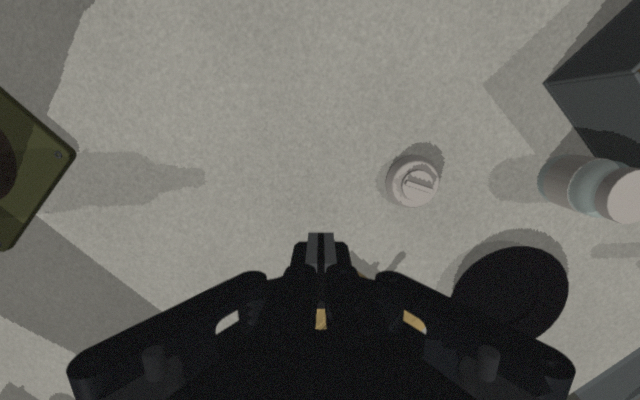

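The moves were refused; they probably need all the keys. The picture shows only the shut fingers at (320,240), with the timer at (415,183). I'll go on with all keys given.

Call:
drive_tool --plan '[{"dx": 15.0, "dy": -27.0, "dz": 0.0, "ax": 0.0, "ay": 0.0, "az": -27.0, "grip": 0}, {"dx": 15.0, "dy": -27.0, "dz": 0.0, "ax": 0.0, "ay": 0.0, "az": -27.0, "grip": 0}, {"dx": 15.0, "dy": -27.0, "dz": 0.0, "ax": 0.0, "ay": 0.0, "az": -27.0, "grip": 0}, {"dx": 15.0, "dy": -27.0, "dz": 0.0, "ax": 0.0, "ay": 0.0, "az": -27.0, "grip": 0}, {"dx": 15.0, "dy": -27.0, "dz": 0.0, "ax": 0.0, "ay": 0.0, "az": -27.0, "grip": 0}, {"dx": 15.0, "dy": -27.0, "dz": 0.0, "ax": 0.0, "ay": 0.0, "az": -27.0, "grip": 0}, {"dx": 15.0, "dy": -27.0, "dz": 0.0, "ax": 0.0, "ay": 0.0, "az": -27.0, "grip": 0}, {"dx": 15.0, "dy": -27.0, "dz": 0.0, "ax": 0.0, "ay": 0.0, "az": -27.0, "grip": 0}]'

```text
time_s: 1.48
tool_pos: [504.7, 38.3, 231.3]
eef_rot: [0.592, 0.806, -0.001, 0.002]
ft_force: [-0.6, -0.4, -0.3]
opening: -0.002
finger_force: 0.0
```

Call:
drive_tool --plan '[{"dx": 7.0, "dy": -11.6, "dz": 0.0, "ax": 0.0, "ay": 0.0, "az": -9.8, "grip": 0}, {"dx": 7.0, "dy": -11.6, "dz": -1.0, "ax": 0.0, "ay": 0.0, "az": -9.8, "grip": 0}, {"dx": 7.0, "dy": -11.6, "dz": -4.0, "ax": 0.0, "ay": 0.0, "az": -9.8, "grip": 0}, {"dx": 7.0, "dy": -11.6, "dz": -8.0, "ax": 0.0, "ay": 0.0, "az": -9.8, "grip": 0}, {"dx": 7.0, "dy": -11.6, "dz": -9.0, "ax": 0.0, "ay": 0.0, "az": -9.8, "grip": 0}, {"dx": 7.0, "dy": -11.6, "dz": -9.0, "ax": 0.0, "ay": 0.0, "az": -9.8, "grip": 0}, {"dx": 7.0, "dy": -11.6, "dz": -9.0, "ax": 0.0, "ay": 0.0, "az": -9.8, "grip": 0}]'

```text
time_s: 2.07
tool_pos: [571.3, -70.8, 140.3]
eef_rot: [0.655, 0.755, -0.001, -0.002]
ft_force: [0.0, -0.1, 1.5]
opening: 0.0
finger_force: 0.0
```

Run:
```python
from h import *
s=robot.observe(); print(s['tool_pos'],s['eef_rot'],s['joint_positions'].round(2),toclamp(s['tool_pos'],O),np.rad2deg(2*np.arctan2(s['eef_rot'][1],s['eef_rot'][0]))-90)
m,p,d=cap('wrist','w2')
```

```text
[571.25691482 -70.80296911 140.30706411] [ 0.65549119  0.75520084 -0.00083785 -0.00150961] [ 0.03  0.75  0.03  1.8  -0.03  0.59  0.22] [129.45235783  -1.83877766 140.30706411] 8.08604102360269
```

View pics/w2.png

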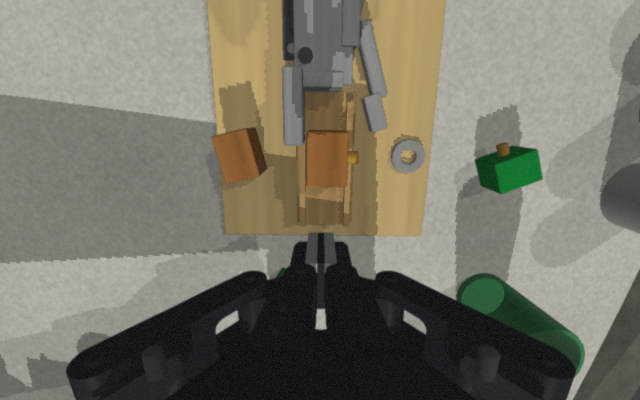

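The wrist picture shows the target block at (327,158) with its brass pin at (352,158), the stop and pivot plate at (322,80), the washer at (408,155) and the spare block at (238,155). The green block with a pin at (510,165) is the look-alike. Next I'll check the frame from close by.

Run:
```python
from h import *
m,p,d=pickle.load(open('w2.pkl','rb')); C=toclamp(cloud(m,d),O)
def box(nm,x0,x1,y0,y1,z0,z1):
    k=(C[...,0]>x0)&(C[...,0]<x1)&(C[...,1]>y0)&(C[...,1]<y1)&(C[...,2]>z0)&(C[...,2]<z1)
    print(nm,k.sum(),np.percentile(C[k],[1,50,99],axis=0).round(1).tolist())
box('board',20,160,-130,130,10,25)
box('block',50,130,-25,20,77,90)
box('cradlefloor',115,160,-25,25,40,48)
box('lips',90,160,-40,40,49,56)
k=(C[...,0]>0)&(C[...,0]<170)&(abs(C[...,1])<130)&(C[...,2]>12)&(C[...,2]<23)
k[230:]=0
r=cv2.minAreaRect(C[k][:,:2].astype(np.float32)); print(r)
for uv in [(307,131),(346,131),(346,187),(307,187)]: print('blk',toclamp(world(m,*uv,z=81),O).round(1))
for uv in [(304,90),(346,90)]: print('stop',toclamp(world(m,*uv,z=63),O).round(1))
for uv in [(299,224),(351,224)]: print('lipend',toclamp(world(m,*uv,z=52),O).round(1))
for uv in [(224,236),(422,236),(209,10),(444,10)]: print('board',toclamp(world(m,*uv,z=18),O).round(1))
```

```text
board 19311 [[21.1, -97.0, 16.0], [86.9, 32.9, 17.7], [158.7, 98.8, 23.0]]
block 2746 [[51.5, -24.5, 77.2], [82.8, -0.9, 80.5], [106.8, 16.7, 82.2]]
cradlefloor 1536 [[116.0, -22.5, 43.3], [132.1, 1.2, 44.7], [149.3, 24.6, 46.3]]
lips 761 [[91.1, -20.1, 49.5], [121.6, -15.7, 51.7], [149.7, 22.7, 53.3]]
((83.46538543701172, 0.8051605224609375), (167.21221923828125, 200.7081756591797), 0.10848352313041687)
blk [ 67.6 -11.8  81. ]
blk [67.3 15.4 81. ]
blk [107.3  16.7  81. ]
blk [107.6 -11.9  81. ]
stop [ 38.9 -14.8  63. ]
stop [38.7 16.  63. ]
lipend [147.7 -20.5  52. ]
lipend [147.2  24.8  52. ]
board [174.6 -99.7  18. ]
board [172.4 101.3  18. ]
board [-28.3 -96.5  18. ]
board [-30.   99.3  18. ]
```

Call:
drive_tool --plan '[{"dx": 0.0, "dy": 0.0, "dz": -3.0, "ax": 0.0, "ay": 0.0, "az": -0.3, "grip": 0}, {"dx": 0.0, "dy": 0.0, "dz": -6.0, "ax": 0.0, "ay": 0.0, "az": -0.3, "grip": 0}, {"dx": 0.0, "dy": 0.0, "dz": -8.0, "ax": 0.0, "ay": 0.0, "az": -0.3, "grip": 0}, {"dx": 0.0, "dy": 0.0, "dz": -8.4, "ax": 0.0, "ay": 0.0, "az": -0.3, "grip": 0}, {"dx": 0.0, "dy": 0.0, "dz": -8.4, "ax": 0.0, "ay": 0.0, "az": -0.3, "grip": 0}, {"dx": 0.0, "dy": 0.0, "dz": -8.4, "ax": 0.0, "ay": 0.0, "az": -0.3, "grip": 0}]'

```text
time_s: 2.62
tool_pos: [573.7, -70.7, 59.3]
eef_rot: [0.657, 0.754, 0.001, 0.001]
ft_force: [0.8, -0.6, 0.3]
opening: 0.004
finger_force: 0.0
```

```bash
cat > st.py <<'E'
from h import *
s=robot.observe(); f=s['ft_force']; 
print('clamp',toclamp(s['tool_pos'],O).round(1),'yaw',round(np.rad2deg(2*np.arctan2(s['eef_rot'][1],s['eef_rot'][0]))-90,2),'Fx,Fy',(f[:2]@EX).round(1),(f[:2]@EY).round(1),'Fz',f[2].round(1),'op',s['opening'].round(3),'ff',s['finger_force'],'t',s['time_s'])
E
python3 st.py
```

```text
Traceback (most recent call last):
  File "st.py", line 3, in <module>
    print('clamp',toclamp(s['tool_pos'],O).round(1),'yaw',round(np.rad2deg(2*np.arctan2(s['eef_rot'][1],s['eef_rot'][0]))-90,2),'Fx,Fy',(f[:2]@EX).round(1),(f[:2]@EY).round(1),'Fz',f[2].round(1),'op',s['opening'].round(3),'ff',s['finger_force'],'t',s['time_s'])
                                                                                                                                                                                                        ^^^^^^^^^^^^^^^^^^
AttributeError: 'float' object has no attribute 'round'
```

Call:
drive_tool --plan '[{"dx": -0.05, "dy": 0.4, "dz": -0.1, "ax": 0.0, "ay": 0.0, "az": -0.2, "grip": 0}, {"dx": -0.1, "dy": 0.8, "dz": -0.1, "ax": 0.0, "ay": 0.0, "az": -0.2, "grip": 0}, {"dx": -0.15, "dy": 1.2, "dz": -0.1, "ax": 0.0, "ay": 0.0, "az": -0.2, "grip": 0}, {"dx": -0.2, "dy": 1.5, "dz": -0.1, "ax": 0.0, "ay": 0.0, "az": -0.2, "grip": 0}, {"dx": -0.25, "dy": 1.8, "dz": -0.1, "ax": 0.0, "ay": 0.0, "az": -0.2, "grip": 0}, {"dx": -0.3, "dy": 2.1, "dz": -0.1, "ax": 0.0, "ay": 0.0, "az": -0.2, "grip": 0}, {"dx": -0.35, "dy": 2.4, "dz": -0.1, "ax": 0.0, "ay": 0.0, "az": -0.2, "grip": 0}, {"dx": -0.4, "dy": 2.7, "dz": -0.1, "ax": 0.0, "ay": 0.0, "az": -0.2, "grip": 0}]'

```text
time_s: 3.28
tool_pos: [568.2, -44.1, 56.3]
eef_rot: [0.659, 0.752, -0.0, 0.0]
ft_force: [-0.3, -0.5, 0.6]
opening: 0.002
finger_force: 0.3
```

```bash
sed -i "s/s\['opening'\].round(3)/round(s['opening'],3)/" st.py; python3 st.py
```

```text
clamp [102.6  -1.3  56.3] yaw 7.57 Fx,Fy 0.4 -0.4 Fz 0.6 op 0.002 ff 0.31905651558190584 t 3.2833
```

Call:
drive_tool --plan '[{"dx": 0.0, "dy": 0.15, "dz": 0.0, "ax": 0.0, "ay": 0.0, "az": 0.0, "grip": 0}, {"dx": 0.0, "dy": 0.3, "dz": 0.0, "ax": 0.0, "ay": 0.0, "az": 0.0, "grip": 0}, {"dx": 0.0, "dy": 0.45, "dz": 0.0, "ax": 0.0, "ay": 0.0, "az": 0.0, "grip": 0}, {"dx": 0.0, "dy": 0.6, "dz": 0.0, "ax": 0.0, "ay": 0.0, "az": 0.0, "grip": 0}, {"dx": 0.0, "dy": 0.75, "dz": 0.0, "ax": 0.0, "ay": 0.0, "az": 0.0, "grip": 0}, {"dx": 0.0, "dy": 0.85, "dz": 0.0, "ax": 0.0, "ay": 0.0, "az": 0.0, "grip": 0}, {"dx": 0.0, "dy": 0.95, "dz": 0.0, "ax": 0.0, "ay": 0.0, "az": 0.0, "grip": 0}, {"dx": 0.0, "dy": 0.95, "dz": 0.0, "ax": 0.0, "ay": 0.0, "az": 0.0, "grip": 0}]'

```text
time_s: 3.95
tool_pos: [568.3, -34.4, 56.3]
eef_rot: [0.659, 0.752, 0.0, -0.0]
ft_force: [-0.6, 0.8, 0.0]
opening: 0.002
finger_force: 0.0
```

```bash
python3 st.py
```

```text
clamp [93.   0.  56.3] yaw 7.6 Fx,Fy -0.8 -0.5 Fz 0.0 op 0.002 ff 0.0 t 3.95
```

Call:
drive_tool --plan '[{"dx": 0.0, "dy": 0.08, "dz": 0.0, "ax": 0.0, "ay": 0.0, "az": 0.0, "grip": 0}, {"dx": 0.0, "dy": 0.16, "dz": 0.0, "ax": 0.0, "ay": 0.0, "az": 0.0, "grip": 0}, {"dx": -0.02, "dy": 0.24, "dz": 0.0, "ax": 0.0, "ay": 0.0, "az": 0.0, "grip": 0}, {"dx": -0.03, "dy": 0.3, "dz": 0.0, "ax": 0.0, "ay": 0.0, "az": 0.0, "grip": 0}, {"dx": -0.03, "dy": 0.3, "dz": 0.0, "ax": 0.0, "ay": 0.0, "az": 0.0, "grip": 0}]'

```text
time_s: 4.37
tool_pos: [568.1, -31.9, 56.3]
eef_rot: [0.659, 0.752, 0.0, 0.0]
ft_force: [0.3, -0.9, -0.2]
opening: -0.001
finger_force: 0.3
```

```bash
python3 st.py
```

```text
clamp [90.4  0.1 56.3] yaw 7.58 Fx,Fy 1.0 0.2 Fz -0.2 op -0.001 ff 0.29939120868220925 t 4.3667
```

Call:
drive_tool --plan '[{"dx": 0.0, "dy": 0.06, "dz": 0.0, "ax": 0.0, "ay": 0.0, "az": 0.0, "grip": 0}, {"dx": 0.0, "dy": 0.12, "dz": 0.0, "ax": 0.0, "ay": 0.0, "az": 0.0, "grip": 0}, {"dx": -0.02, "dy": 0.18, "dz": 0.0, "ax": 0.0, "ay": 0.0, "az": 0.0, "grip": 0}, {"dx": -0.02, "dy": 0.18, "dz": 0.0, "ax": 0.0, "ay": 0.0, "az": 0.0, "grip": 0}]'

```text
time_s: 4.7
tool_pos: [568.0, -31.9, 56.4]
eef_rot: [0.659, 0.752, -0.001, 0.001]
ft_force: [0.5, -4.8, -0.7]
opening: 0.004
finger_force: 2.5
```

```bash
python3 st.py
```

```text
clamp [90.4  0.1 56.4] yaw 7.49 Fx,Fy 4.8 -0.2 Fz -0.7 op 0.004 ff 2.481047473847866 t 4.7
```

Contact force came up at 90.4 mm (91 expected), so the block is seated. I'll back off and rise, then go over the handles.

Call:
drive_tool --plan '[{"dx": 0.1, "dy": -0.5, "dz": 0.0, "ax": 0.0, "ay": 0.0, "az": 0.0, "grip": 0}, {"dx": 0.3, "dy": -2.0, "dz": 0.0, "ax": 0.0, "ay": 0.0, "az": 0.0, "grip": 0}, {"dx": 0.3, "dy": -2.0, "dz": 3.0, "ax": 0.0, "ay": 0.0, "az": 0.0, "grip": 0}, {"dx": 0.3, "dy": -2.0, "dz": 6.5, "ax": 0.0, "ay": 0.0, "az": 0.0, "grip": 0}, {"dx": 0.3, "dy": -2.0, "dz": 10.0, "ax": 0.0, "ay": 0.0, "az": 0.0, "grip": 0}, {"dx": 0.0, "dy": 1.0, "dz": 12.0, "ax": 0.0, "ay": 0.0, "az": 0.0, "grip": 0}, {"dx": -0.5, "dy": 5.0, "dz": 12.0, "ax": 0.0, "ay": 0.0, "az": 0.0, "grip": 50}, {"dx": -1.0, "dy": 9.0, "dz": 12.0, "ax": 0.0, "ay": 0.0, "az": 0.0, "grip": 100}]'

```text
time_s: 5.37
tool_pos: [558.8, 60.9, 178.3]
eef_rot: [0.66, 0.751, 0.002, 0.001]
ft_force: [0.3, 1.5, 0.2]
opening: 0.272
finger_force: 0.0
```

```bash
python3 st.py
python3 - <<'E'
from h import *
print(toworld(-100.6,11.5,O))
E
```

```text
clamp [ -2.7   3.2 178.3] yaw 7.42 Fx,Fy -1.4 0.5 Fz 0.2 op 0.272 ff 0.0 t 5.3667
[554.22508861 159.00548859]
```

Run:
```python
from h import *
robot.capture('wrist'); robot.capture('wrist')
s=robot.observe(); print(toclamp(s['tool_pos'],O).round(1),s['opening'])
m,p,d=cap('wrist','w3'); C=toclamp(cloud(m,d),O)
def box(nm,x0,x1,y0,y1,z0,z1):
    k=(C[...,0]>x0)&(C[...,0]<x1)&(C[...,1]>y0)&(C[...,1]<y1)&(C[...,2]>z0)&(C[...,2]<z1)
    print(nm,k.sum(),np.percentile(C[k],[2,50,98],axis=0).round(1).tolist() if k.sum() else '')
box('fixedbar',-115,-90,-30,-8,60,80)
box('movbar',-105,-95,25,55,60,80)
box('movbar2',-130,-60,25,60,60,80)
box('tab',-185,-139,-15,20,70,90)
```

```text
[-13.4   2.2 176.6] 0.4478379703330719
fixedbar 397 [[-114.4, -20.3, 66.0], [-102.7, -15.1, 70.5], [-90.6, -10.3, 73.8]]
movbar 178 [[-104.9, 34.0, 63.3], [-100.2, 39.5, 70.6], [-95.4, 45.8, 72.0]]
movbar2 1076 [[-121.5, 27.4, 62.8], [-93.0, 38.0, 70.5], [-61.1, 48.4, 72.1]]
tab 529 [[-171.2, 2.2, 73.3], [-157.6, 6.8, 78.4], [-145.1, 11.7, 80.0]]
```

View pics/w3.png

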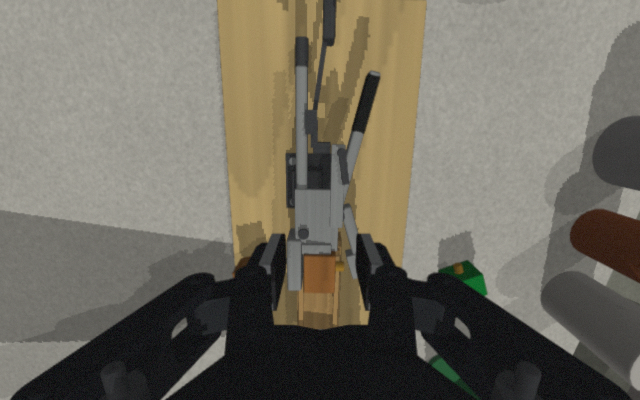

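The picture shows the block against the stop at (319,272), with the pin beside the moving jaw. The fixed bar runs along (302,100), the moving handle ends at (372,75) and the tab is at (328,20). The frame agrees within 1 mm.

Call:
drive_tool --plan '[{"dx": -0.1, "dy": 4.0, "dz": 0.0, "ax": 0.0, "ay": 0.0, "az": 0.0, "grip": 100}, {"dx": -0.2, "dy": 8.0, "dz": 0.0, "ax": 0.0, "ay": 0.0, "az": 0.0, "grip": 100}, {"dx": -0.2, "dy": 8.7, "dz": 0.0, "ax": 0.0, "ay": 0.0, "az": 0.0, "grip": 100}, {"dx": -0.2, "dy": 8.7, "dz": 0.0, "ax": 0.0, "ay": 0.0, "az": 0.0, "grip": 100}, {"dx": -0.2, "dy": 8.7, "dz": -2.0, "ax": 0.0, "ay": 0.0, "az": 0.0, "grip": 100}, {"dx": -0.2, "dy": 8.7, "dz": -4.0, "ax": 0.0, "ay": 0.0, "az": 0.0, "grip": 100}, {"dx": -0.2, "dy": 8.7, "dz": -6.0, "ax": 0.0, "ay": 0.0, "az": 0.0, "grip": 100}, {"dx": -0.2, "dy": 8.7, "dz": -6.0, "ax": 0.0, "ay": 0.0, "az": 0.0, "grip": 100}]'

```text
time_s: 6.18
tool_pos: [553.4, 144.0, 113.1]
eef_rot: [0.66, 0.752, -0.003, -0.002]
ft_force: [0.3, 0.4, 0.1]
opening: 1.003
finger_force: 0.0
```

```bash
python3 st.py
```

```text
clamp [-85.9   8.7 113.1] yaw 7.45 Fx,Fy -0.3 0.3 Fz 0.1 op 1.003 ff 0.0 t 6.1833
```

Call:
drive_tool --plan '[{"dx": 0.1, "dy": 1.4, "dz": 0.0, "ax": 0.0, "ay": 0.0, "az": 0.0, "grip": 100}, {"dx": 0.1, "dy": 1.4, "dz": 0.0, "ax": 0.0, "ay": 0.0, "az": 0.0, "grip": 100}, {"dx": 0.1, "dy": 1.4, "dz": 0.0, "ax": 0.0, "ay": 0.0, "az": 0.0, "grip": 100}, {"dx": 0.1, "dy": 1.4, "dz": 0.0, "ax": 0.0, "ay": 0.0, "az": 0.0, "grip": 100}]'

```text
time_s: 6.52
tool_pos: [557.6, 161.4, 117.5]
eef_rot: [0.659, 0.752, 0.001, 0.001]
ft_force: [0.1, 0.2, 0.8]
opening: 1.003
finger_force: 0.0
```

```bash
python3 st.py
```

```text
clamp [-102.5   15.1  117.5] yaw 7.61 Fx,Fy -0.2 0.1 Fz 0.8 op 1.003 ff 0.0 t 6.5167
```

Call:
drive_tool --plan '[{"dx": -0.27, "dy": -0.24, "dz": 0.0, "ax": 0.0, "ay": 0.0, "az": 0.0, "grip": 100}, {"dx": -0.27, "dy": -0.24, "dz": -1.0, "ax": 0.0, "ay": 0.0, "az": 0.0, "grip": 100}, {"dx": -0.27, "dy": -0.24, "dz": -2.0, "ax": 0.0, "ay": 0.0, "az": 0.0, "grip": 100}, {"dx": -0.27, "dy": -0.24, "dz": -3.0, "ax": 0.0, "ay": 0.0, "az": 0.0, "grip": 100}, {"dx": -0.27, "dy": -0.24, "dz": -3.0, "ax": 0.0, "ay": 0.0, "az": 0.0, "grip": 100}, {"dx": -0.27, "dy": -0.24, "dz": -3.0, "ax": 0.0, "ay": 0.0, "az": 0.0, "grip": 100}]'

```text
time_s: 7.02
tool_pos: [553.3, 158.3, 85.1]
eef_rot: [0.659, 0.752, -0.001, -0.001]
ft_force: [0.1, -1.0, 0.7]
opening: 1.003
finger_force: 0.0
```

```bash
python3 st.py
```

```text
clamp [-100.    10.5   85.1] yaw 7.58 Fx,Fy 1.0 -0.0 Fz 0.7 op 1.003 ff 0.0 t 7.0167
```

Call:
drive_tool --plan '[{"dx": 0.15, "dy": 0.0, "dz": -1.0, "ax": 0.0, "ay": 0.0, "az": 0.0, "grip": 100}, {"dx": 0.15, "dy": 0.0, "dz": -2.0, "ax": 0.0, "ay": 0.0, "az": 0.0, "grip": 100}, {"dx": 0.15, "dy": 0.0, "dz": -3.0, "ax": 0.0, "ay": 0.0, "az": 0.0, "grip": 100}, {"dx": 0.15, "dy": 0.0, "dz": -4.0, "ax": 0.0, "ay": 0.0, "az": 0.0, "grip": 100}, {"dx": 0.15, "dy": 0.0, "dz": -4.5, "ax": 0.0, "ay": 0.0, "az": 0.0, "grip": 100}, {"dx": 0.15, "dy": 0.0, "dz": -4.5, "ax": 0.0, "ay": 0.0, "az": 0.0, "grip": 90}, {"dx": 0.15, "dy": 0.0, "dz": -4.5, "ax": 0.0, "ay": 0.0, "az": 0.0, "grip": 85}, {"dx": 0.15, "dy": 0.0, "dz": -4.5, "ax": 0.0, "ay": 0.0, "az": 0.0, "grip": 82}]' --squeeze 22

```text
time_s: 7.68
tool_pos: [556.3, 158.7, 41.6]
eef_rot: [0.659, 0.752, 0.001, 0.0]
ft_force: [0.6, 0.4, -0.8]
opening: 0.825
finger_force: 0.0
```

```bash
python3 st.py
```

```text
clamp [-100.    13.5   41.6] yaw 7.57 Fx,Fy -0.4 0.7 Fz -0.8 op 0.825 ff 0.0 t 7.6833
```

Call:
drive_tool --plan '[{"dx": -0.08, "dy": -0.01, "dz": 0.0, "ax": 0.0, "ay": 0.0, "az": 0.0, "grip": 80}, {"dx": -0.16, "dy": -0.02, "dz": 0.0, "ax": 0.0, "ay": 0.0, "az": 0.0, "grip": 78}, {"dx": -0.24, "dy": -0.03, "dz": 0.0, "ax": 0.0, "ay": 0.0, "az": 0.0, "grip": 76}, {"dx": -0.32, "dy": -0.04, "dz": 0.0, "ax": 0.0, "ay": 0.0, "az": 0.0, "grip": 74}, {"dx": -0.38, "dy": -0.05, "dz": 0.0, "ax": 0.0, "ay": 0.0, "az": 0.0, "grip": 72}, {"dx": -0.44, "dy": -0.06, "dz": 0.0, "ax": 0.0, "ay": 0.0, "az": 0.0, "grip": 70}, {"dx": -0.44, "dy": -0.06, "dz": 0.0, "ax": 0.0, "ay": 0.0, "az": 0.0, "grip": 70}]'

```text
time_s: 8.27
tool_pos: [552.5, 158.6, 42.7]
eef_rot: [0.659, 0.752, 0.002, 0.001]
ft_force: [0.6, 0.6, 8.3]
opening: 0.704
finger_force: 5.7
```

```bash
python3 st.py
```

```text
clamp [-100.4    9.7   42.7] yaw 7.58 Fx,Fy -0.6 0.7 Fz 8.3 op 0.704 ff 5.740262023173273 t 8.2667
```

Call:
drive_tool --plan '[{"dx": -0.04, "dy": -0.01, "dz": 0.15, "ax": 0.0, "ay": 0.0, "az": 0.0, "grip": 69}, {"dx": -0.12, "dy": -0.02, "dz": 0.25, "ax": 0.0, "ay": 0.0, "az": 0.0, "grip": 67}, {"dx": -0.2, "dy": -0.03, "dz": 0.3, "ax": 0.0, "ay": 0.0, "az": 0.0, "grip": 65}, {"dx": -0.28, "dy": -0.04, "dz": 0.35, "ax": 0.0, "ay": 0.0, "az": 0.0, "grip": 63}, {"dx": -0.36, "dy": -0.05, "dz": 0.4, "ax": 0.0, "ay": 0.0, "az": 0.0, "grip": 61.5}, {"dx": -0.42, "dy": -0.06, "dz": 0.42, "ax": 0.0, "ay": 0.0, "az": 0.0, "grip": 60}, {"dx": -0.42, "dy": -0.06, "dz": 0.42, "ax": 0.0, "ay": 0.0, "az": 0.0, "grip": 60}]'

```text
time_s: 8.85
tool_pos: [548.2, 158.5, 45.5]
eef_rot: [0.658, 0.753, 0.001, 0.001]
ft_force: [5.6, 3.1, -3.8]
opening: 0.601
finger_force: 9.9
```

```bash
python3 st.py
```

```text
clamp [-100.9    5.5   45.5] yaw 7.64 Fx,Fy -2.3 6.0 Fz -3.8 op 0.601 ff 9.873338376637548 t 8.85
```

Call:
drive_tool --plan '[{"dx": -0.04, "dy": -0.01, "dz": 0.0, "ax": 0.0, "ay": 0.0, "az": 0.0, "grip": 58.5}, {"dx": -0.1, "dy": -0.01, "dz": 0.0, "ax": 0.0, "ay": 0.0, "az": 0.0, "grip": 57}, {"dx": -0.16, "dy": -0.02, "dz": 0.0, "ax": 0.0, "ay": 0.0, "az": 0.0, "grip": 55.5}, {"dx": -0.22, "dy": -0.03, "dz": 0.05, "ax": 0.0, "ay": 0.0, "az": 0.0, "grip": 54}, {"dx": -0.28, "dy": -0.04, "dz": 0.1, "ax": 0.0, "ay": 0.0, "az": 0.0, "grip": 52.5}, {"dx": -0.34, "dy": -0.05, "dz": 0.1, "ax": 0.0, "ay": 0.0, "az": 0.0, "grip": 51}, {"dx": -0.34, "dy": -0.05, "dz": 0.1, "ax": 0.0, "ay": 0.0, "az": 0.0, "grip": 51}]'

```text
time_s: 9.43
tool_pos: [544.3, 158.3, 46.7]
eef_rot: [0.658, 0.753, 0.001, 0.0]
ft_force: [4.3, 5.0, -0.9]
opening: 0.511
finger_force: 6.0
```

```bash
python3 st.py
```

```text
clamp [-101.2    1.5   46.7] yaw 7.63 Fx,Fy -4.3 5.0 Fz -0.9 op 0.511 ff 6.00880354642868 t 9.4333
```

Call:
drive_tool --plan '[{"dx": -0.05, "dy": 0.0, "dz": 0.0, "ax": 0.0, "ay": 0.0, "az": 0.0, "grip": 50}, {"dx": -0.08, "dy": 0.0, "dz": 0.0, "ax": 0.0, "ay": 0.0, "az": 0.0, "grip": 49}, {"dx": -0.08, "dy": 0.0, "dz": 0.0, "ax": 0.0, "ay": 0.0, "az": 0.0, "grip": 48.5}, {"dx": -0.08, "dy": 0.0, "dz": 0.0, "ax": 0.0, "ay": 0.0, "az": 0.0, "grip": 48.5}]'

```text
time_s: 9.77
tool_pos: [543.4, 158.1, 46.9]
eef_rot: [0.659, 0.753, 0.001, 0.0]
ft_force: [3.4, 4.9, 1.8]
opening: 0.489
finger_force: 11.7
```

```bash
python3 st.py
```

```text
clamp [-101.2    0.6   46.9] yaw 7.62 Fx,Fy -4.4 4.1 Fz 1.8 op 0.489 ff 11.732208877801895 t 9.7667
```

The width is 41.6 mm, at the locked stop. I'll open gently and rise.

Call:
drive_tool --plan '[{"dx": 0.0, "dy": 0.0, "dz": 0.0, "ax": 0.0, "ay": 0.0, "az": 0.0, "grip": 52}, {"dx": 0.0, "dy": 0.0, "dz": 0.0, "ax": 0.0, "ay": 0.0, "az": 0.0, "grip": 65}, {"dx": 0.0, "dy": 0.0, "dz": 0.0, "ax": 0.0, "ay": 0.0, "az": 0.0, "grip": 80}, {"dx": 0.0, "dy": 0.0, "dz": 0.0, "ax": 0.0, "ay": 0.0, "az": 0.0, "grip": 85}, {"dx": 0.0, "dy": 0.0, "dz": 3.0, "ax": 0.0, "ay": 0.0, "az": 0.0, "grip": 85}, {"dx": 0.0, "dy": 0.0, "dz": 6.0, "ax": 0.0, "ay": 0.0, "az": 0.0, "grip": 85}, {"dx": 0.0, "dy": 0.0, "dz": 9.0, "ax": 0.0, "ay": 0.0, "az": 0.0, "grip": 85}, {"dx": 0.0, "dy": 0.0, "dz": 12.0, "ax": 0.0, "ay": 0.0, "az": 0.0, "grip": 85}]'

```text
time_s: 10.43
tool_pos: [541.5, 155.9, 167.3]
eef_rot: [0.659, 0.752, -0.001, -0.001]
ft_force: [-0.3, 0.1, -0.2]
opening: 0.854
finger_force: 0.0
```

Call:
drive_tool --plan '[{"dx": 1.0, "dy": -4.0, "dz": 0.0, "ax": 0.0, "ay": 0.0, "az": 0.0, "grip": 50}, {"dx": 1.2, "dy": -8.0, "dz": 1.0, "ax": 0.0, "ay": 0.0, "az": 0.0, "grip": 0}, {"dx": 1.4, "dy": -11.0, "dz": 1.0, "ax": 0.0, "ay": 0.0, "az": 0.0, "grip": 0}, {"dx": 1.4, "dy": -11.0, "dz": 1.0, "ax": 0.0, "ay": 0.0, "az": 0.0, "grip": 0}, {"dx": 1.4, "dy": -11.0, "dz": 1.0, "ax": 0.0, "ay": 0.0, "az": 0.0, "grip": 0}, {"dx": 1.4, "dy": -11.0, "dz": 1.0, "ax": 0.0, "ay": 0.0, "az": 0.0, "grip": 0}]'

```text
time_s: 10.93
tool_pos: [555.9, 47.1, 176.1]
eef_rot: [0.659, 0.752, -0.0, -0.001]
ft_force: [-0.2, 0.5, -0.6]
opening: 0.003
finger_force: 0.0
```

```bash
python3 st.py
python3 - <<'E'
from h import *
robot.capture('wrist'); robot.capture('wrist')
m,p,d=cap('wrist','w4'); C=toclamp(cloud(m,d),O)
def box(nm,x0,x1,y0,y1,z0,z1):
    k=(C[...,0]>x0)&(C[...,0]<x1)&(C[...,1]>y0)&(C[...,1]<y1)&(C[...,2]>z0)&(C[...,2]<z1)
    print(nm,k.sum(),np.percentile(C[k],[2,50,98],axis=0).round(1).tolist() if k.sum() else '')
box('fixedbar',-115,-90,-30,-8,60,80)
box('movbar',-105,-95,5,55,60,80)
box('tab',-185,-139,-15,20,70,90)
E
python3 st.py
```

```text
clamp [ 10.5  -1.5 176.1] yaw 7.56 Fx,Fy -0.5 -0.1 Fz -0.6 op 0.003 ff 0.0 t 10.9333
fixedbar 406 [[-114.4, -19.8, 68.6], [-102.5, -14.9, 70.4], [-90.4, -10.3, 74.3]]
movbar 178 [[-104.8, 11.8, 61.3], [-100.1, 16.9, 70.8], [-95.3, 21.9, 72.3]]
tab 100 [[-147.4, 1.9, 70.3], [-145.6, 6.7, 77.3], [-144.4, 11.7, 79.6]]
clamp [  9.1  -1.  176.1] yaw 7.72 Fx,Fy 0.3 0.3 Fz 0.6 op 0.002 ff 0.0 t 11.0833
```

View pics/w4.png

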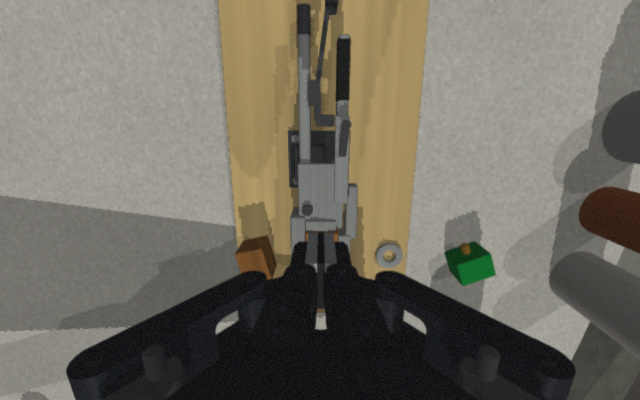

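The pliers stay locked: the moving bar lies parallel at y 17 mm (picture (343,80)) and the fixed bar is at (304,80). Now I'll go to the lever tab's +y side with the fingers shut.

Call:
drive_tool --plan '[{"dx": 0.3, "dy": 4.0, "dz": 0.0, "ax": 0.0, "ay": 0.0, "az": -0.1, "grip": 0}, {"dx": 0.6, "dy": 8.0, "dz": 0.0, "ax": 0.0, "ay": 0.0, "az": -0.1, "grip": 0}, {"dx": 1.0, "dy": 12.0, "dz": 0.0, "ax": 0.0, "ay": 0.0, "az": -0.1, "grip": 0}, {"dx": 1.4, "dy": 15.5, "dz": 0.0, "ax": 0.0, "ay": 0.0, "az": -0.1, "grip": 0}, {"dx": 1.4, "dy": 17.2, "dz": 0.0, "ax": 0.0, "ay": 0.0, "az": -0.1, "grip": 0}, {"dx": 1.4, "dy": 17.2, "dz": -3.0, "ax": 0.0, "ay": 0.0, "az": -0.1, "grip": 0}, {"dx": 1.4, "dy": 17.2, "dz": -6.0, "ax": 0.0, "ay": 0.0, "az": -0.1, "grip": 0}, {"dx": 1.4, "dy": 17.2, "dz": -7.0, "ax": 0.0, "ay": 0.0, "az": -0.1, "grip": 0}]'

```text
time_s: 11.75
tool_pos: [567.5, 220.1, 102.7]
eef_rot: [0.658, 0.753, -0.003, -0.002]
ft_force: [-1.0, -0.3, -0.1]
opening: 0.002
finger_force: 0.0
```

```bash
python3 -c "
from station import robot
robot.capture('top');robot.capture('top');robot.capture('top')"; python3 st.py
```

```text
clamp [-158.    35.2  106.1] yaw 7.51 Fx,Fy 0.2 0.3 Fz -0.1 op 0.001 ff 0.0 t 11.9
```

Call:
drive_tool --plan '[{"dx": 0.0, "dy": 0.3, "dz": -2.0, "ax": 0.0, "ay": 0.0, "az": 0.0, "grip": 0}, {"dx": 0.0, "dy": 0.3, "dz": -4.0, "ax": 0.0, "ay": 0.0, "az": 0.0, "grip": 0}, {"dx": 0.0, "dy": 0.3, "dz": -4.9, "ax": 0.0, "ay": 0.0, "az": 0.0, "grip": 0}, {"dx": 0.0, "dy": 0.3, "dz": -4.9, "ax": 0.0, "ay": 0.0, "az": 0.0, "grip": 0}, {"dx": -0.2, "dy": 0.27, "dz": -4.9, "ax": 0.0, "ay": 0.0, "az": 0.0, "grip": 0}, {"dx": -0.4, "dy": 0.25, "dz": -4.9, "ax": 0.0, "ay": 0.0, "az": 0.0, "grip": 0}, {"dx": -0.6, "dy": 0.22, "dz": -4.9, "ax": 0.0, "ay": 0.0, "az": 0.0, "grip": 0}, {"dx": -0.8, "dy": 0.2, "dz": -4.9, "ax": 0.0, "ay": 0.0, "az": 0.0, "grip": 0}]'

```text
time_s: 12.57
tool_pos: [563.2, 221.0, 58.6]
eef_rot: [0.66, 0.752, 0.001, 0.0]
ft_force: [0.6, 0.7, 0.1]
opening: 0.0
finger_force: 0.0
```

```bash
python3 st.py
```

```text
clamp [-160.9   28.6   58.6] yaw 7.47 Fx,Fy -0.6 0.7 Fz 0.1 op 0.0 ff 0.0 t 12.5667
```

Call:
drive_tool --plan '[{"dx": -0.15, "dy": -0.02, "dz": 0.0, "ax": 0.0, "ay": 0.0, "az": 0.0, "grip": 0}, {"dx": -0.3, "dy": -0.04, "dz": 0.0, "ax": 0.0, "ay": 0.0, "az": 0.0, "grip": 0}, {"dx": -0.45, "dy": -0.06, "dz": 0.0, "ax": 0.0, "ay": 0.0, "az": 0.0, "grip": 0}, {"dx": -0.6, "dy": -0.08, "dz": 0.0, "ax": 0.0, "ay": 0.0, "az": 0.0, "grip": 0}, {"dx": -0.75, "dy": -0.1, "dz": 0.0, "ax": 0.0, "ay": 0.0, "az": 0.0, "grip": 0}, {"dx": -0.75, "dy": -0.1, "dz": 0.0, "ax": 0.0, "ay": 0.0, "az": 0.0, "grip": 0}]'

```text
time_s: 13.07
tool_pos: [556.2, 220.8, 58.0]
eef_rot: [0.659, 0.752, 0.001, 0.0]
ft_force: [3.7, 2.4, 1.8]
opening: -0.001
finger_force: 2.0
```

```bash
python3 st.py
```

```text
clamp [-161.6   21.6   58. ] yaw 7.5 Fx,Fy -1.9 4.0 Fz 1.8 op -0.001 ff 1.9728079688502476 t 13.0667
```

Call:
drive_tool --plan '[{"dx": -0.12, "dy": -0.02, "dz": 0.0, "ax": 0.0, "ay": 0.0, "az": 0.0, "grip": 0}, {"dx": -0.24, "dy": -0.03, "dz": 0.0, "ax": 0.0, "ay": 0.0, "az": 0.0, "grip": 0}, {"dx": -0.36, "dy": -0.05, "dz": 0.0, "ax": 0.0, "ay": 0.0, "az": 0.0, "grip": 0}, {"dx": -0.48, "dy": -0.06, "dz": 0.0, "ax": 0.0, "ay": 0.0, "az": 0.0, "grip": 0}, {"dx": -0.48, "dy": -0.06, "dz": 0.0, "ax": 0.0, "ay": 0.0, "az": 0.0, "grip": 0}]'

```text
time_s: 13.48
tool_pos: [552.2, 220.8, 58.1]
eef_rot: [0.659, 0.752, 0.002, 0.001]
ft_force: [5.5, 3.7, 0.6]
opening: 0.0
finger_force: 3.1
```

```bash
python3 st.py
```

```text
clamp [-162.1   17.7   58.1] yaw 7.51 Fx,Fy -3.0 6.0 Fz 0.6 op 0.0 ff 3.1235723667305137 t 13.4833
```

Call:
drive_tool --plan '[{"dx": -0.1, "dy": -0.03, "dz": 0.0, "ax": 0.0, "ay": 0.0, "az": 0.0, "grip": 0}, {"dx": -0.2, "dy": -0.06, "dz": 0.0, "ax": 0.0, "ay": 0.0, "az": 0.0, "grip": 0}, {"dx": -0.3, "dy": -0.08, "dz": 0.0, "ax": 0.0, "ay": 0.0, "az": 0.0, "grip": 0}, {"dx": -0.3, "dy": -0.08, "dz": 0.0, "ax": 0.0, "ay": 0.0, "az": 0.0, "grip": 0}]'

```text
time_s: 13.82
tool_pos: [548.9, 220.7, 58.0]
eef_rot: [0.659, 0.752, 0.002, 0.0]
ft_force: [5.3, 4.8, -0.2]
opening: 0.003
finger_force: 2.9
```

```bash
python3 st.py
```

```text
clamp [-162.5   14.3   58. ] yaw 7.54 Fx,Fy -4.1 5.9 Fz -0.2 op 0.003 ff 2.9457060487948183 t 13.8167
```

Call:
drive_tool --plan '[{"dx": -0.1, "dy": -0.03, "dz": 0.0, "ax": 0.0, "ay": 0.0, "az": 0.0, "grip": 0}, {"dx": -0.2, "dy": -0.06, "dz": 0.0, "ax": 0.0, "ay": 0.0, "az": 0.0, "grip": 0}, {"dx": -0.2, "dy": -0.06, "dz": 0.0, "ax": 0.0, "ay": 0.0, "az": 0.0, "grip": 0}]'

```text
time_s: 14.07
tool_pos: [546.5, 220.5, 58.0]
eef_rot: [0.659, 0.752, 0.002, -0.0]
ft_force: [3.6, 5.5, 1.0]
opening: -0.002
finger_force: 2.8
```

```bash
python3 st.py
python3 - <<'E'
from h import *
def chk(n):
    m,p,d=cap(n,n+'5'); C=toclamp(cloud(m,d),O)
    k=(C[...,0]>-120)&(C[...,0]<-60)&(C[...,1]>5)&(C[...,1]<60)&(C[...,2]>60)&(C[...,2]<80)
    print(n,k.sum(),np.percentile(C[k],[2,50,98],axis=0).round(1).tolist() if k.sum() else '')
chk('side'); chk('top')
E
```

```text
clamp [-162.6   11.9   58. ] yaw 7.55 Fx,Fy -4.9 4.3 Fz 1.0 op -0.002 ff 2.7960305341321146 t 14.0667
side 48 [[-118.4, 10.8, 61.8], [-91.3, 18.5, 69.7], [-61.3, 25.2, 73.4]]
top 65 [[-118.9, 12.1, 61.1], [-88.7, 19.7, 69.8], [-61.4, 26.8, 76.5]]
```

Call:
drive_tool --plan '[{"dx": -0.08, "dy": -0.04, "dz": 0.0, "ax": 0.0, "ay": 0.0, "az": 0.0, "grip": 0}, {"dx": -0.16, "dy": -0.08, "dz": 0.0, "ax": 0.0, "ay": 0.0, "az": 0.0, "grip": 0}, {"dx": -0.16, "dy": -0.08, "dz": 0.0, "ax": 0.0, "ay": 0.0, "az": 0.0, "grip": 0}]'

```text
time_s: 14.42
tool_pos: [544.9, 219.6, 58.0]
eef_rot: [0.659, 0.752, 0.002, -0.0]
ft_force: [4.2, 5.5, 1.2]
opening: -0.0
finger_force: 2.9
```

```bash
python3 st.py
cat > chk.py <<'E'
from h import *
for n in ('side','top'):
    m,p,d=cap(n,n+'6'); C=toclamp(cloud(m,d),O)
    k=(C[...,0]>-110)&(C[...,0]<-90)&(C[...,1]>5)&(C[...,1]<60)&(C[...,2]>60)&(C[...,2]<80)
    print(n,k.sum(),np.percentile(C[k],[2,50,98],axis=0).round(1).tolist() if k.sum() else '')
E
python3 chk.py
```

```text
clamp [-161.9   10.2   58. ] yaw 7.55 Fx,Fy -4.9 4.8 Fz 1.2 op -0.0 ff 2.8799552691361896 t 14.4167
side 13 [[-109.4, 33.4, 62.1], [-99.3, 37.2, 70.6], [-91.9, 44.5, 74.0]]
top 21 [[-109.3, 34.1, 65.8], [-100.4, 38.3, 69.8], [-91.2, 46.5, 77.5]]
```

The handle sprang open (y 38 mm at x -100). I'll let the lever return, then rise clear.

Call:
drive_tool --plan '[{"dx": 0.4, "dy": 0.05, "dz": 0.0, "ax": 0.0, "ay": 0.0, "az": 0.0, "grip": 0}, {"dx": 0.8, "dy": 0.1, "dz": 0.0, "ax": 0.0, "ay": 0.0, "az": 0.0, "grip": 0}, {"dx": 1.3, "dy": 0.15, "dz": 0.0, "ax": 0.0, "ay": 0.0, "az": 0.0, "grip": 0}, {"dx": 1.8, "dy": 0.2, "dz": 0.0, "ax": 0.0, "ay": 0.0, "az": 0.0, "grip": 0}, {"dx": 2.4, "dy": 0.4, "dz": 0.0, "ax": 0.0, "ay": 0.0, "az": 0.0, "grip": 0}, {"dx": 2.4, "dy": 0.4, "dz": 3.0, "ax": 0.0, "ay": 0.0, "az": 0.0, "grip": 0}, {"dx": 2.4, "dy": 0.4, "dz": 7.0, "ax": 0.0, "ay": 0.0, "az": 0.0, "grip": 0}, {"dx": 2.4, "dy": 0.4, "dz": 11.0, "ax": 0.0, "ay": 0.0, "az": 0.0, "grip": 0}]'

```text
time_s: 15.18
tool_pos: [565.2, 219.3, 166.8]
eef_rot: [0.66, 0.751, -0.004, -0.002]
ft_force: [0.5, 1.7, 0.2]
opening: 0.001
finger_force: 0.0
```

Call:
drive_tool --plan '[{"dx": -1.0, "dy": -4.0, "dz": 1.0, "ax": 0.0, "ay": 0.0, "az": 0.0, "grip": 0}, {"dx": -1.5, "dy": -8.0, "dz": 2.0, "ax": 0.0, "ay": 0.0, "az": 0.0, "grip": 0}, {"dx": -1.0, "dy": -12.0, "dz": 2.0, "ax": 0.0, "ay": 0.0, "az": 0.0, "grip": 0}, {"dx": 0.0, "dy": -16.0, "dz": 2.0, "ax": 0.0, "ay": 0.0, "az": 0.0, "grip": 0}, {"dx": 0.0, "dy": -20.0, "dz": 2.0, "ax": 0.0, "ay": 0.0, "az": 0.0, "grip": 0}, {"dx": 0.0, "dy": -24.0, "dz": 2.0, "ax": 0.0, "ay": 0.0, "az": 0.0, "grip": 0}, {"dx": 0.0, "dy": -28.0, "dz": 2.0, "ax": 0.0, "ay": 0.0, "az": 0.0, "grip": 0}, {"dx": 0.0, "dy": -28.0, "dz": 2.0, "ax": 0.0, "ay": 0.0, "az": 0.0, "grip": 0}]'

```text
time_s: 15.85
tool_pos: [564.7, -72.0, 187.0]
eef_rot: [0.665, 0.747, -0.005, 0.001]
ft_force: [1.1, -1.5, 0.2]
opening: 0.003
finger_force: 0.0
```

```bash
python3 st.py
python3 - <<'E'
from h import *
for i in range(3): robot.capture('wrist')
m,p,d=cap('wrist','w7'); C=toclamp(cloud(m,d),O)
def box(nm,x0,x1,y0,y1,z0,z1):
    k=(C[...,0]>x0)&(C[...,0]<x1)&(C[...,1]>y0)&(C[...,1]<y1)&(C[...,2]>z0)&(C[...,2]<z1)
    print(nm,k.sum(),np.percentile(C[k],[2,50,98],axis=0).round(1).tolist() if k.sum() else '')
box('block',30,130,-14,14,79,86)
cv2.imwrite('pics/w7c.png',cv2.resize(p[0:240,180:460],None,fx=2.4,fy=2.4)[:,:,::-1])
E
python3 chk.py
```

```text
clamp [129.8  -8.5 187. ] yaw 6.6 Fx,Fy 1.6 0.9 Fz 0.2 op 0.003 ff 0.0 t 15.85
block 1505 [[39.3, -13.4, 79.3], [58.2, 0.3, 80.7], [77.2, 13.3, 82.0]]
side 16 [[-109.5, 34.1, 60.6], [-99.3, 37.6, 70.3], [-91.1, 43.5, 73.6]]
top 20 [[-109.4, 33.8, 65.9], [-101.1, 40.0, 69.6], [-92.8, 46.6, 75.0]]
```

View pics/w7c.png

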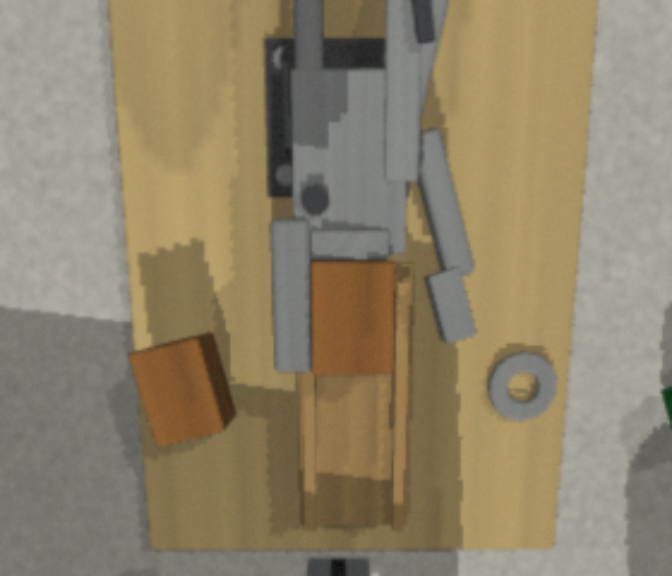

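The block sits against the stop at (352,315) with its pin pressed in flush. The moving jaw is open at (450,300), and the spare block and washer are where they were. I'll hand in.

```bash
python3 -c "
from station import robot
print(robot.finish_job())"
```

```text
the job is handed in; nothing more can be done
None
```

The job is handed in: the block sits against the end stop, the pliers locked and pressed the pin in, and pulling the lever opened them again; in the last picture the spare block and washer hadn't moved. I didn't check the other bystanders again or that the lever returned fully to rest.

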